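# Unlock the tea-set case and slide its lid open

## Robot

A 7-joint arm with a two-finger parallel gripper is mounted at the origin on the work surface. World frame = base frame: x ahead of the robot, y to its left, z up, the work surface at z = 0. Lengths are in m, angles in rad, forces in N, time in s.
With the tool pointing down it reaches from about 0.35 to 0.9 m from the base axis. Payload 8.1 kg.
Tool frame: the origin (TCP) lies at the very end of the fingers, on their centre line; the grasp point (between the pads) lies 19 mm behind it; z points along the fingers, y is the line along which they close (so a half turn about z gives the same grasp; the last joint's range is limited). The gripper opens to 85 mm and grips with 20 to 120 N. Pads are 22 mm wide; open, the fingers measure 114 mm over their backs; the gripper's body (76 mm by 85 mm) begins 54 mm behind the grasp point. The pads swing forward as they close: fully open they stand 13 mm farther back than shut.
Start: joints at [-1.327, 0.434, 0.025, 1.573, -0.012, 1.134, -0.075], TCP at [0.212, 0.588, 0.204] pointing down, gripper open.
Joint ranges: [-2.62, 2.62], [-0.44, 2.09], [-1.27, 1.32], [0.08, 2.57], [-1.32, 4.46], [0.12, 2], [-2.74, 2.74]. Speed limits (rad/s): [2.22, 2.22, 3.01, 3.01, 3.14, 3.14, 3.14].

## Interface

Orientations are given as a unit quaternion [w, x, y, z].
In Python, from cell import bot gives the robot as it stands.
- The arm moves only by the shell command python3 -m creep 'ROWS' [OPENING] [FORCE]. ROWS is JSON, a list of rows, each a list of 6 numbers: the shift along the tool's x, y, z in units of 25 mm (1.0 is 25 mm), then the turn, a rotation vector about the tool's x, y, z in units of 8 degrees (1.0 is 8 degrees). A call has exactly 8 rows; each row is the pose to reach, as a shift and turn from the pose commanded when the call began, along the tool's axes at that moment; what a row does not reach only later rows make up. A row lasts 1/10 s, in which the tool goes at most 50 mm and 8.59 degrees, less where a joint would pass 70% of its speed; a pose out of reach is approached as far as the arm can. A call with a gripper value outside its range is refused whole. OPENING is the closure, from -1 (fully open) to 1 (shut), set as the call begins (- or left out, the last holds). The fingers move at their own pace and stop on an object; FORCE is the grip in N (left out, the last holds). Time passes only in rows, so rows that repeat a pose let the fingers close, or fill a call up. It gives the time, the measured TCP pose, the force, the opening and the grip force at its end, in the units of the state.
- bot.sense(): the state, without advancing time (a new reading comes with each control period).
- bot.get_image(name): name is "scene" or "top"; returns the picture (384x512x3 uint8, red, green, blue); there is no depth.
- bot.camera_model(name): a dict with "vfov" (degrees; the focal length in pixels is half the picture's height over the tangent of half this angle, whatever the lens; pixels are square), "cx", "cy" (the principal point, pixels), "extrinsics" (4x4, takes a point from camera to world coordinates). Camera axes: x right, y down, z forward; pixel columns grow to the right and rows downward; lengths in m; the calibration is good to about 2 mm. A picture is of the moment at which its call begins. camera_model takes no time and is no camera call.
- bot.sign_off(): hands the job in; it is judged then, once.
The state is a dict: "t": time; "q": joint angles; "qd": joint speeds; "effort": joint torques, N m; "eef_pos": TCP position; "tool_rot": TCP orientation; "ft_force": force on the tool from outside, world axes, zero at the start; "ft_torque": the same for the moment, N m; "grip_width": finger opening in m; "grip_force": force on a finger pad.
Only numpy, scipy, OpenCV 4.12 (cv2) and the standard library are available. Lean on these libraries where they do the work, as an engineer would, in place of code of your own. Each camera call takes 0.05 s, during which the arm holds its last target. There are 200 camera calls.

## Task

Take the flat-bowed key from the key stand, push it fully home in the lock of the wooden tea-set case and turn it clockwise to its stop, then slide the freed lid fully open. Leave the key in the lock as turned, leave the round-headed spare key in the stand, and do not knock about the two small tea cups standing on either side of it.

Things in the scene. Friction and masses are not known exactly. Their poses are not given: they have to be found in the camera images.
- case: Wooden case, fixed, 220 (x) by 340 (y) by 104 mm tall, origin at the centre of its underside, z up. Its top: a sliding plywood lid (y -170 to +100 mm, upper face 96 mm above the table) between two side rails, and a fixed deck with the lock (y +101 to +170 mm, top 100 mm). The lid slides to the case's -y, away from the lock, overhanging that end by 120 mm when open. The lock's bolt is hidden.
- keyhole (a point): Centre of the key slot at the top face of a flat steel plate (56 x 52 x 6 mm, top 106 mm above the table), at the case's x 0, y +135 mm, axes as the case's. The slot runs straight down, 18.5 mm long along x, 7.5 mm wide along y, no lead-in. It lets the key turn only once the wide bit is below the plate: key within 3 mm of home (collar on plate, key origin 25 mm below this point).
- plug (a joint): Lock plug under the plate, turned only by the key: 0 rad locked (in line with the slot), grows clockwise seen from above, stop at 1.25 rad. Friction 0.06 N m, stays as left. It draws the bolt, which frees the lid beyond about 0.85 rad. The key has about 0.15 rad of slack in it, so turns up to about 1.4 rad itself; once turned it cannot be pulled out.
- key: The steel key that fits, 70 g, 55 mm tall, upright in a hole of the stand. Origin at the bottom of its tip, z up, x along the width of bit and bow; alike after a half turn. Tip tapers from 11 x 2 mm to the bit's 16 (x) by 5 mm (y) over 8 mm; bit up to 16 mm; shank 6 mm thick; collar 26 mm across at 25 to 29 mm. In the stand the collar rests on its top, origin 9 mm above the table.
- spare_key: A key that does not fit this lock, same height and collar, but its head is a round upright cylinder, 22 mm across; it stands in the stand's other hole and stays there. Origin at the bottom of its tip.
- stand: Wooden key stand, fixed to the table, 140 mm (its x) by 50 mm (its y) by 34 mm tall, origin at the centre of its underside. Two round holes 20 mm across go right through it, at its x = -40 and +40 mm; either may hold either key.
- lid (a joint): The sliding lid: 0 m closed, grows as it slides to the case's -y, end stop at 0.12 m (open). While locked it has about 3 mm of play. Friction about 2.5 N, stays where it is left.
- lid_grip (a point): Middle of the top of the lid's wooden grip bar, which stands on the lid: 70 mm long along the case's x, 12 mm thick along its y, 28 mm tall, top 124 mm above the table. When the lid is closed it lies at the case's x = 0, y = +35 mm, 100 mm from the keyhole. Axes as the case's.
- cup_a: Loose porcelain tea cup, 64 mm across, 45 mm tall, beyond the key stand. Origin at the centre of its underside. Not to be disturbed.
- cup_b: Another such cup, on the robot's side of the key stand. Not to be disturbed.
- key_bow (a point): Middle of the top edge of that key's flat bow, 55 mm above the key's origin. The bow is the part to grip: 36 mm wide (key x), 10 mm thick (key y), 26 mm tall, from the collar up, with a dark hole drawn through it. Axes as the key's.

How it is judged:
On the way, in this order (a step that is already met when the one before it is completed fails the run):
1. the key is fully home in the slot, the lock not yet turned (z of key in the frame of keyhole below -0.0215 m and horizontal distance between key and keyhole below 0.006 m and angle between key's own z axis and vertical below 0.15 rad and value of joint plug below 0.5 rad), for 0.1 s.
2. the key, still home, has turned the lock to within 0.2 rad of its stop, the lid still closed (value of joint plug above 1.05 rad and z of key in the frame of keyhole below -0.0195 m and horizontal distance between key and keyhole below 0.006 m and value of joint lid below 0.01 m), for 0.1 s.
3. the lid is slid open (value of joint lid above 0.105 m), for 0.1 s.
At the end, for the whole second after the job is handed in: Lid open by more than 105 of 120 mm; lock turned more than 1.0 of 1.25 rad; key left at rest in the slot, its origin 19.5 mm or more below the plate top and within 8 mm of the slot centre; spare key within 15 mm of its start and 0.3 rad of upright (value of joint lid above 0.105 m and value of joint plug above 1 rad and z of key in the frame of keyhole below -0.0195 m and horizontal distance between key and keyhole below 0.008 m and linear speed of key below 0.02 m/s and distance of spare_key from where it was at the start of the episode below 0.015 m and angle between spare_key's own z axis and vertical below 0.3 rad); the robot touches nothing.
It fails at once if the spare key is pulled out of the stand (distance of spare_key from where it was at the start of the episode above 0.025 m).
It fails at once if a tea cup is pushed by more than 30 mm or tipped by more than 0.5 rad (distance of any of cup_a, cup_b from where it was at the start of the episode above 0.03 m or angle between any of cup_a, cup_b's own z axis and vertical above 0.5 rad).
It also fails if it takes over 54 s, if anything falls off the work surface, if the arm or the gripper's body presses on something with over 40 N, if the wrist force passes 120 N, or if a joint passes its speed limit or range.

## Working session

There is one attempt and no reset: what is moved stays moved. The work goes in short steps, Python scripts to look and compute and a shell command to move; the robot and the scene stay as the last step left them, time stands still between calls to the robot, and variables do not carry over. Pictures are saved under pics/ and viewed, at most 10 in all, crops included, and the job is handed in when it is done.

```bash
mkdir -p pics; ls
python3 - <<'E'
from cell import bot
import cv2,numpy as np
for n in("scene","top"):
    im=bot.get_image(n); cv2.imwrite(f"pics/{n}0.png",im[:,:,::-1]); 
    c=bot.camera_model(n); print(n,c)
print(bot.sense())
E
```

```text
pics
scene {'vfov': 48.194878754476306, 'cx': 246.42827941022767, 'cy': 191.66348974891739, 'extrinsics': array([[ 0.17297825,  0.54596015, -0.81975975,  1.14103358],
       [ 0.98474446, -0.11183091,  0.13331241,  0.02288658],
       [-0.01889121, -0.83031401, -0.55697555,  0.53511974],
       [ 0.        ,  0.        ,  0.        ,  1.        ]])}
top {'vfov': 52.35757913731014, 'cx': 257.78777551133356, 'cy': 197.60559995368106, 'extrinsics': array([[ 2.06484580e-03, -9.83085189e-01,  1.83137239e-01,
         3.92789304e-01],
       [-9.99954881e-01, -3.31758301e-04,  9.49345953e-03,
         1.10666639e-01],
       [-9.27212215e-03, -1.83148579e-01, -9.83041518e-01,
         8.33132965e-01],
       [ 0.00000000e+00,  0.00000000e+00,  0.00000000e+00,
         1.00000000e+00]])}
{'t': 0.1, 'q': array([-1.3265768 ,  0.43515549,  0.02495269,  1.57402367, -0.01157853,
        1.13400177, -0.07512585]), 'qd': array([-0.00095761, -0.00062066, -0.00054125, -0.00225622,  0.00103015,
        0.00152026, -0.00056032]), 'effort': array([ 2.58013752e-03, -6.71750450e+01,  1.02761395e+00, -3.16906714e+01,
        1.57063035e-02,  7.29037114e-03, -1.28914769e-05]), 'eef_pos': array([0.2123208 , 0.58729505, 0.20319609]), 'tool_rot': array([-5.41118809e-05,  1.72575116e-01,  9.84996095e-01, -7.19840090e-04]), 'ft_force': array([-0.49675204, -0.23561711,  0.39856119]), 'ft_torque': array([-0.02809217, -0.00882599, -0.01347452]), 'grip_force': 0.0, 'grip_width': 0.0851177790383542}
```

View pics/scene0.png

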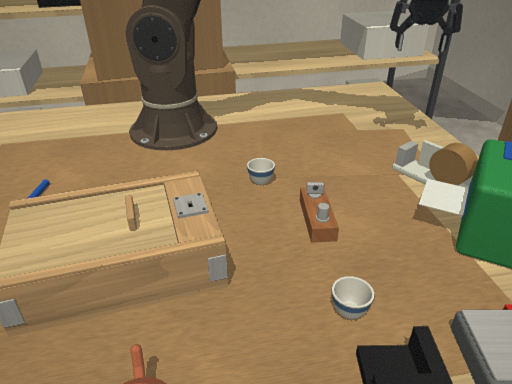

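View pics/top0.png

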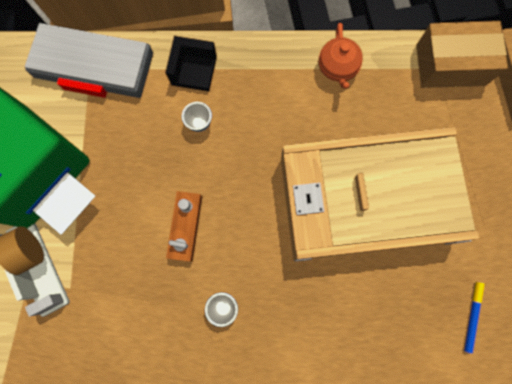

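The scene view shows the flat-bowed key at (315,187), on the robot's side of the stand, and the round spare at (323,212). In the top view they are at (179,245) and (184,204), the lock is at (308,199) and the grip bar at (362,192). The cups are at (197,116) and (221,310). Next I'll enlarge the details.

Run:
```python
import cv2,numpy as np
t=cv2.imread("pics/top0.png"); s=cv2.imread("pics/scene0.png")
R=lambda im,x,y,w,h,k:cv2.resize(im[y:y+h,x:x+w],None,fx=k,fy=k,interpolation=cv2.INTER_CUBIC)
a=R(t,155,180,60,90,6) # 360x540
b=R(t,280,140,70,90,6) #420
cv2.imwrite("pics/c1.png",np.hstack([a,b]))
a=R(s,290,170,60,80,6);b=R(s,160,170,70,80,6)
cv2.imwrite("pics/c2.png",np.hstack([a,b]))
```

```text
(no output)
```

View pics/c1.png

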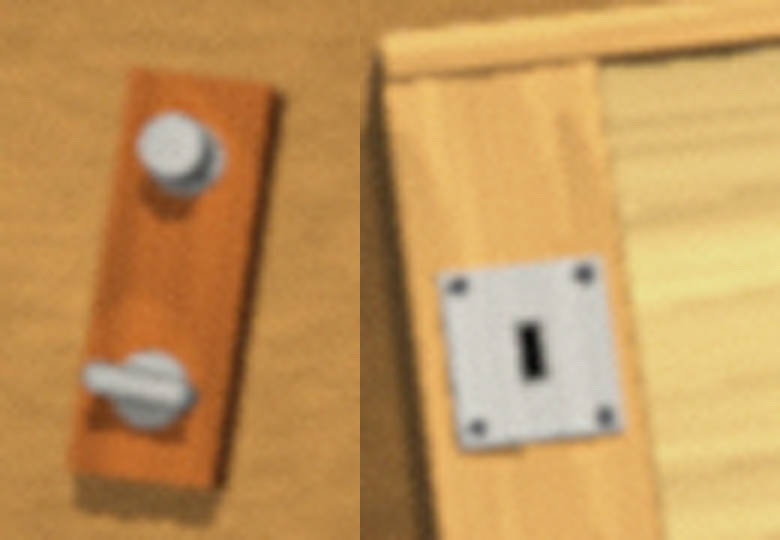

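View pics/c2.png

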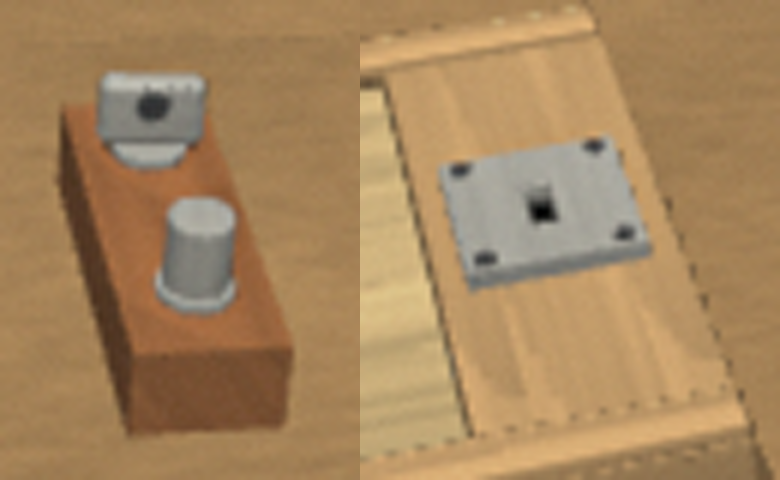

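```bash
cat > h.py <<'E'
import numpy as np
from cell import bot
from scipy.optimize import least_squares
from scipy.spatial.transform import Rotation as Ro
def proj(n,P):
    c=bot.camera_model(n); E=c["extrinsics"]; f=192/np.tan(np.radians(c["vfov"])/2)
    p=(np.atleast_2d(P)-E[:3,3])@E[:3,:3]
    return p[:,:2]/p[:,2:]*f+[c["cx"],c["cy"]]
def fit(obs,x0):
    # obs: (cam, pixel uv, local xyz); pose x,y,yaw
    def r(v):
        out=[]
        for n,uv,l in obs:
            R=Ro.from_euler('z',v[2]).as_matrix()
            out.append(proj(n,R@np.array(l)+[v[0],v[1],0])[0]-uv)
        return np.ravel(out)
    s=least_squares(r,x0,x_scale=[.01,.01,.1],loss='soft_l1')
    return s.x,r(s.x).reshape(-1,2).round(1)
def cr(x0,y0,u,v,k=6): return np.array([x0+(u+.5)/k-.5,y0+(v+.5)/k-.5])
E
cat > f.py <<'E'
from h import *
T=lambda u,v:cr(155,180,u,v); T2=lambda u,v:cr(280,140,u-360,v)
S=lambda u,v:cr(290,170,u,v); S2=lambda u,v:cr(160,170,u-360,v)
# plate in keyhole frame: top view right = case -y ; guess yaw so case y = world +y (image left)
# top image: right=-y world, down=-x world
z=.106; a,b=.028,.026
o=[("top",T2(442,275),(a,b,z)),("top",T2(600,258),(a,-b,z)),("top",T2(621,428),(-a,-b,z)),("top",T2(464,447),(-a,b,z)),("top",T2(532.5,351),(0,0,z))]
# scene: right=+y, down=+x
s=[("scene",S2(440,168),(-a,-b,z)),("scene",S2(607,138),(-a,b,z)),("scene",S2(652,243),(a,b,z)),("scene",S2(473,277),(a,-b,z)),("scene",S2(541,204),(0,0,z))]
for q in(o,s,o+s): print("plate",*fit(q,[.4,0,0]),sep="\n")
a,b,z=.07,.025,.034
o=[("top",T(133,70),(a,b,z)),("top",T(280,88),(a,-b,z)),("top",T(218,488),(-a,-b,z)),("top",T(70,465),(-a,b,z))]
s=[("scene",S(62,105),(-a,-b,z)),("scene",S(133,352),(a,-b,z)),("scene",S(293,348),(a,b,z)),("scene",S(130,435),(a,-b,0)),("scene",S(287,427),(a,b,0))]
for q in(o,s,o+s): print("stand",*fit(q,[.35,.25,0]),sep="\n")
# key: local x along bow width (~world y), use yaw of frame whose y axis = bow width, +x to scene cam
a,b=.018,.005
s=[("scene",S(103,76),(b,-a,.064)),("scene",S(206,79),(b,a,.064)),("scene",S(98,138),(b,-a,.038)),("scene",S(202,143),(b,a,.038)),("scene",S(153,107),(b,0,.051))]
o=[("top",T(88,375),(0,a,.064)),("top",T(190,391),(0,-a,.064))]
for q in(s,o+s): print("key",*fit(q,[.3,.25,0]),sep="\n")
E
python3 f.py
```

```text
plate
[0.52727372 0.02224895 0.10981631]
[[-0.5 -0.2]
 [ 0.3 -0.3]
 [ 0.9  0.3]
 [-0.5  0.1]
 [-0.1  0. ]]
plate
[0.5265844  0.0234968  0.13368067]
[[-0.5  0.2]
 [ 0.4 -0.2]
 [ 0.2 -0.3]
 [-0.4  0.1]
 [ 0.3  0.1]]
plate
[0.52706021 0.02296139 0.11979966]
[[-1.   0.1]
 [-0.2 -0.3]
 [ 0.6  0.3]
 [-0.7  0.3]
 [-0.5  0.2]
 [-0.6  0.2]
 [ 0.4  0. ]
 [-0.3  0.1]
 [-1.   0.2]
 [-0.   0.3]]
stand
[ 0.48349927  0.2703637  -0.12051856]
[[ 0.6 -0.4]
 [-0.3 -0.6]
 [-0.3  0.1]
 [ 0.1  0.9]]
stand
[ 0.48121756  0.27387086 -0.11771904]
[[ 0.1 -0.1]
 [ 0.3  0.1]
 [ 0.4 -0.6]
 [-0.4  0.3]
 [-0.4  0.3]]
stand
[ 0.48282437  0.27202822 -0.11050045]
[[-0.6 -0. ]
 [-1.4 -0.4]
 [-0.7  0.4]
 [-0.5  1.4]
 [-0.8  0.5]
 [-0.1  0.8]
 [-0.  -0. ]
 [-0.8  1. ]
 [-0.8  0.9]]
key
[ 0.43751892  0.27977651 -0.26792283]
[[-0.3 -0.2]
 [ 0.5 -0.1]
 [-0.2  0.1]
 [ 0.1 -0.1]
 [-0.1  0.3]]
key
[ 0.44203141  0.2772526  -0.14519164]
[[-1.6  1.2]
 [-0.6  1.3]
 [-0.5  1.7]
 [ 0.2  0.6]
 [-0.4  2. ]
 [-0.2  0.6]
 [-0.3  1.6]]
```

The plate centre fits at about (0.527, 0.023) with yaw 0.12, the key at about (0.442, 0.277) and the stand yaw at -0.11. Next is a helper that gives deltas in move units, plus a check on cup clearance.

```bash
cat >> h.py <<'E'
def ray(n,uv,z):
    c=bot.camera_model(n); E=c["extrinsics"]; f=192/np.tan(np.radians(c["vfov"])/2)
    d=E[:3,:3]@np.array([(uv[0]-c["cx"])/f,(uv[1]-c["cy"])/f,1]); o=E[:3,3]
    return o+d*(z-o[2])/d[2]
def plan(pos,yang,down=True):
    s=bot.sense(); R=Ro.from_quat(np.roll(s["tool_rot"],-1))
    y=np.array([np.cos(np.radians(yang)),np.sin(np.radians(yang)),0]); z=np.array([0,0,-1.])
    Rt=Ro.from_matrix(np.c_[np.cross(y,z),y,z])
    d=R.inv().apply(np.array(pos)-s["eef_pos"])/.025
    yy=R.as_matrix()[:,1]
    print("t",round(s["t"],2),"pos",s["eef_pos"].round(4),"yang",np.degrees(np.arctan2(yy[1],yy[0])).round(2),"q7",s["q"][6].round(2),"F",s["ft_force"].round(1),"gw",round(s["grip_width"],4),"gf",round(s["grip_force"],1))
    print(" shift",d.round(2),"turn",np.degrees((R.inv()*Rt).as_rotvec()/8).round(2))
E
python3 - <<'E'
from h import *
for p in((221,310),(197,116)): print(ray("top",p,.02))
# case yaw from side rails' edges (top view), z .104
a=ray("top",(284,147),.104);b=ray("top",(455,130),.104);print(a,b,np.arctan2((a-b)[1],(a-b)[0])-np.pi/2)
plan((.442,.2765,.15),-10.5)
E
```

```text
[0.31424227 0.19205741 0.02      ]
[0.72743317 0.25306435 0.02      ]
[0.62875314 0.06693466 0.104     ] [ 0.66304385 -0.267142    0.104     ] 0.10228502920040006
t 0.1 pos [0.2123 0.5873 0.2032] yang 70.12 q7 -0.08 F [-0.5 -0.2  0.4] gw 0.0851 gf 0.0
 shift [-12.87  -8.56   2.14] turn [-1.000e-02  1.000e-02  1.008e+01]
```

```bash
python3 -m creep '[[-0.8,-0.5,0,0,0,0.7],[-1.6,-1.1,0,0,0,1.4],[-2.4,-1.6,0,0,0,2.1],[-3.2,-2.1,0,0,0,2.8],[-4,-2.7,0,0,0,3.5],[-4.8,-3.2,0,0,0,4.2],[-5.6,-3.7,0,0,0,4.9],[-6.4,-4.3,0,0,0,5]]' 0.2 40; python3 -c "
from h import *
plan((.442,.2765,.12),-10.5)"
```

```text
t: 0.9
eef_pos: [0.3267, 0.4315, 0.2036]
tool_rot: [0.0, 0.501, 0.866, -0.0]
ft_force: [-0.5, 0.2, 0.6]
grip_width: 0.0341
grip_force: 0.0
t 0.9 pos [0.3267 0.4315 0.2036] yang 29.93 q7 -0.42 F [-0.5  0.2  0.6] gw 0.0341 gf 0.0
 shift [-7.67  0.9   3.35] turn [-0.    0.    5.05]
```

```bash
python3 -m creep '[[-1.2,0.1,0.2,0,0,0.8],[-2.4,0.3,0.7,0,0,1.6],[-3.6,0.4,1.2,0,0,2.4],[-4.8,0.6,1.7,0,0,3.2],[-6,0.7,2.3,0,0,4],[-7.2,0.85,2.8,0,0,4.8],[-7.7,0.9,3.2,0,0,5.05],[-7.7,0.9,3.2,0,0,5.05]]'
python3 - <<'E'
from h import *
import cv2
plan((.442,.2765,.042),-10.5)
t=bot.get_image("top")[:,:,::-1];s=bot.get_image("scene")[:,:,::-1]
R=lambda im,x,y,w,h,k:cv2.resize(im[y:y+h,x:x+w],None,fx=k,fy=k,interpolation=cv2.INTER_CUBIC)
cv2.imwrite("pics/p5.png",np.hstack([R(t,130,170,110,110,4),R(s,280,120,80,110,4)]))
E
```

```text
t: 1.7
eef_pos: [0.4425, 0.2751, 0.1227]
tool_rot: [0.0, 0.768, 0.64, -0.001]
ft_force: [-0.7, 0.8, 0.3]
grip_width: 0.0337
grip_force: 0.0
t 1.7 pos [0.4425 0.2751 0.1227] yang -10.41 q7 -0.64 F [-0.7  0.8  0.3] gw 0.0337 gf 0.0
 shift [ 0.06 -0.03  3.23] turn [-0.01  0.02  0.01]
```

View pics/p5.png

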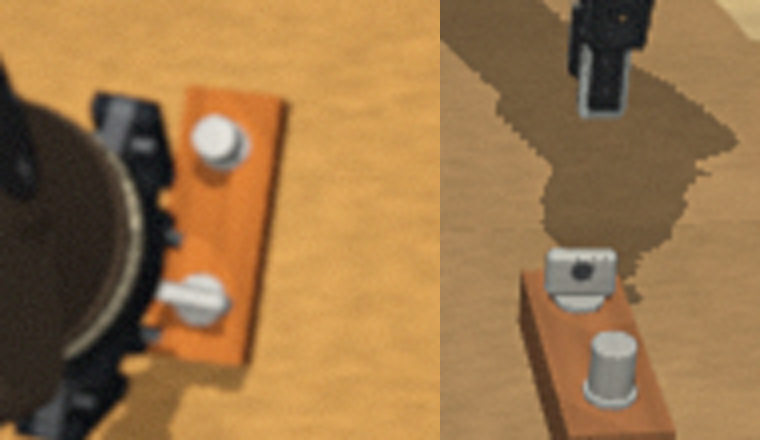

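Both fingers straddle the bow in the top view, at crop (172,238) and (150,335). In the scene view the tip is at crop (605,113). I'll compare it with the projected TCP.

Run:
```python
from h import *
print(proj("scene",[.4425,.2751,.1227]),"seen tip",280+165/4,120+113/4)
print(proj("scene",[[.442,.2765,.064],[.44,.278,.064]]),"seen bow top", 280+(581-440)/4,120+250/4)
print(proj("top",[[.442,.2765,.064],[.44,.278,.064]]),"seen bow top",130+193/4,170+294/4, cr(155,180,138,382))
```

```text
[[315.91920406 157.1871171 ]] seen tip 321.25 148.25
[[314.44355753 182.36495555]
 [314.85736393 181.76382879]] seen bow top 315.25 182.5
[[176.99740488 244.6924794 ]
 [176.19373974 245.71592371]] seen bow top 178.25 243.5 [177.58333333 243.25      ]
```

Run:
```python
from h import *
E=bot.camera_model("scene")["extrinsics"];o=E[:3,3]
for x in(.425,.455,.465):
    r=ray("scene",(321.25,148.25),0)-o
    print(x,o+r*(x-o[0])/r[0])
print(proj("top",[[.4425,.2751,.1227],[.4425,.2751,.14],[.462,.271,.13],[.423,.279,.13]]))
print(bot.sense()["eef_pos"],bot.sense()["t"])
```

```text
0.425 [0.425      0.2909354  0.13143313]
0.455 [0.455      0.27970483 0.14834658]
0.465 [0.465     0.2759613 0.1539844]
[[170.90325738 242.32706032]
 [168.67758667 241.63791516]
 [172.70918558 231.20469267]
 [167.32929121 252.98578533]]
[0.44174655 0.27815719 0.12388792] 1.8
```

```bash
python3 -m creep '[[0,0,0.5,0,0,0],[0,0,1,0,0,0],[0,0,1.5,0,0,0],[0,0,2,0,0,0],[0,0,2.5,0,0,0],[0,0,2.9,0,0,0],[0,0,3.1,0,0,0],[0,0,3.1,0,0,0]]'
python3 - <<'E'
from h import *
import cv2
t=bot.get_image("top")[:,:,::-1];s=bot.get_image("scene")[:,:,::-1]
plan((.442,.2765,.042),-10.5)
R=lambda im,x,y,w,h,k:cv2.resize(im[y:y+h,x:x+w],None,fx=k,fy=k,interpolation=cv2.INTER_CUBIC)
cv2.imwrite("pics/p6.png",np.hstack([R(t,150,210,60,60,6),R(s,285,150,70,60,6)]))
E
```

```text
t: 2.6
eef_pos: [0.4422, 0.2768, 0.0456]
tool_rot: [0.0, 0.768, 0.641, -0.001]
ft_force: [0.0, 0.4, 0.1]
grip_width: 0.0341
grip_force: 0.0
t 2.7 pos [0.4427 0.2771 0.0466] yang -10.28 q7 -0.58 F [ 0.  -0.  -0.2] gw 0.0343 gf 0.0
 shift [-0.03 -0.02  0.18] turn [ 0.   -0.    0.03]
```

View pics/p6.png

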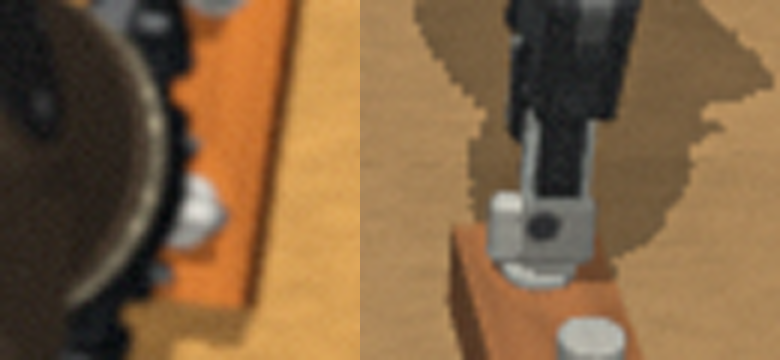

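Run:
```python
from h import *
for z in(.046,.056,.066,.076): print(z,proj("top",[[.4425,.277,z],[.463,.273,z],[.422,.281,z]]).round(1).tolist())
print("seen",cr(150,210,176.5,207.5),cr(150,210,193,145),cr(150,210,160,270))
for z in(.123,.133,.143,.153): print(z,proj("top",[[.442,.278,z],[.462,.274,z],[.422,.282,z]]).round(1).tolist())
print("seen",[170.3,241.6],(173,229.5),(167.5,253.7))
print(proj("scene",[[.463,.273,.046],[.463,.273,.056],[.463,.273,.066],[.463,.273,.076],[.422,.281,.05]]),"seen",cr(285,150,558-360,197))
```

```text
0.046 [[178.7, 245.0], [181.0, 234.8], [176.3, 255.3]]
0.056 [[177.6, 244.7], [180.0, 234.4], [175.2, 255.1]]
0.066 [[176.5, 244.4], [179.0, 233.9], [174.1, 254.9]]
0.076 [[175.4, 244.0], [177.9, 233.4], [172.9, 254.7]]
seen [179.         244.16666667] [181.75 233.75] [176.25       254.58333333]
0.123 [[169.3, 242.6], [171.9, 231.6], [166.6, 253.7]]
0.133 [[168.0, 242.2], [170.7, 231.0], [165.2, 253.5]]
0.143 [[166.6, 241.8], [169.4, 230.5], [163.8, 253.2]]
0.153 [[165.3, 241.4], [168.1, 229.9], [162.4, 253.0]]
seen [170.3, 241.6] (173, 229.5) (167.5, 253.7)
[[315.30998825 195.6360045 ]
 [315.66343485 191.49806088]
 [316.02151099 187.30591732]
 [316.38430823 183.05850192]
 [313.15101244 182.71978105]] seen [317.58333333 182.41666667]
```

Neither view settles where the tips are, because their height changes as the fingers close. Going down to the nominal height just above the collar is safe, so I'll do that, close gently and read the width.

```bash
python3 -m creep '[[0,0,0.1,0,0,0],[0,0,0.18,0,0,0],[0,0,0.18,0,0,0],[0,0,0.18,0,0,0],[0,0,0.18,0,0,0],[0,0,0.18,0,0,0],[0,0,0.18,0,0,0],[0,0,0.18,0,0,0]]'; python3 -m creep '[[0,0,0,0,0,0],[0,0,0,0,0,0],[0,0,0,0,0,0],[0,0,0,0,0,0],[0,0,0,0,0,0],[0,0,0,0,0,0],[0,0,0,0,0,0],[0,0,0,0,0,0]]' 1 40
```

```text
t: 3.5
eef_pos: [0.4425, 0.2771, 0.0419]
tool_rot: [-0.0, 0.768, 0.641, 0.0]
ft_force: [-0.1, 0.3, 0.3]
grip_width: 0.0343
grip_force: 0.0
t: 4.3
eef_pos: [0.4424, 0.2771, 0.0419]
tool_rot: [-0.0, 0.768, 0.641, 0.0]
ft_force: [-0.5, 0.5, 0.4]
grip_width: 0.0001
grip_force: 0.0
```

Run:
```python
from h import *
import cv2
t=bot.get_image("top")[:,:,::-1];s=bot.get_image("scene")[:,:,::-1]
print(bot.sense()["grip_width"],bot.sense()["eef_pos"])
R=lambda im,x,y,w,h,k:cv2.resize(im[y:y+h,x:x+w],None,fx=k,fy=k,interpolation=cv2.INTER_CUBIC)
cv2.imwrite("pics/p7.png",np.hstack([R(t,140,200,60,90,6),R(s,285,130,70,90,6)]))
```

```text
-0.00030813555923394736 [0.44246568 0.27711135 0.04192336]
```

View pics/p7.png

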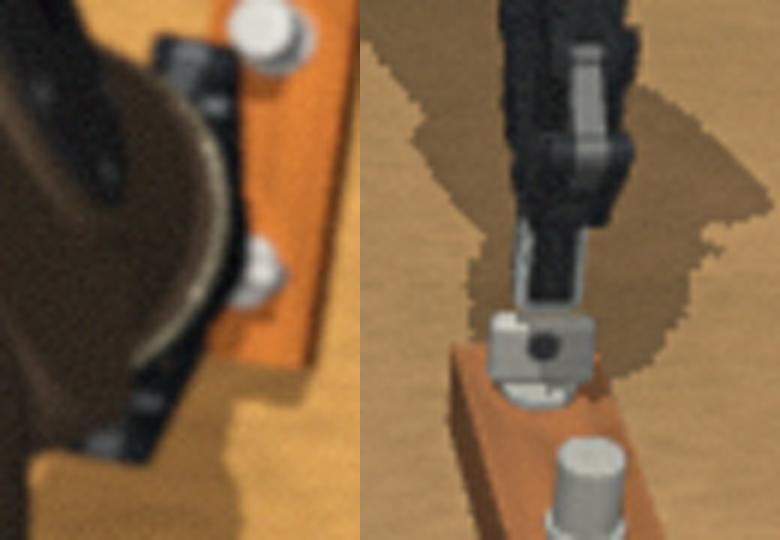

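The tip of the shut fingers is at scene crop (548,305), just above the bow's top edge at crop row 312. So the real fingertips are about 25 mm above the reported TCP and the fingers closed on air. I'll reopen and go down 24 mm.

```bash
python3 -m creep '[[0,0,0,0,0,0],[0,0,0,0,0,0],[0,0,0,0,0,0],[0,0,0,0,0,0],[0,0,0.1,0,0,0],[0,0,0.2,0,0,0],[0,0,0.3,0,0,0],[0,0,0.4,0,0,0]]' 0.2 40;  python3 -m creep '[[0,0,0.1,0,0,0],[0,0,0.2,0,0,0],[0,0,0.3,0,0,0],[0,0,0.4,0,0,0],[0,0,0.5,0,0,0],[0,0,0.56,0,0,0],[0,0,0.56,0,0,0],[0,0,0.56,0,0,0]]'
```

```text
t: 5.2
eef_pos: [0.4424, 0.277, 0.0316]
tool_rot: [-0.0, 0.768, 0.641, -0.0]
ft_force: [0.6, -0.6, -0.7]
grip_width: 0.0342
grip_force: 0.0
t: 6.0
eef_pos: [0.4425, 0.2771, 0.0179]
tool_rot: [0.0, 0.768, 0.641, 0.0]
ft_force: [-0.1, -0.2, -0.5]
grip_width: 0.0339
grip_force: 0.0
```

```bash
python3 -m creep '[[0,0,0,0,0,0],[0,0,0,0,0,0],[0,0,0,0,0,0],[0,0,0,0,0,0],[0,0,0,0,0,0],[0,0,0,0,0,0],[0,0,0,0,0,0],[0,0,0,0,0,0]]' 1 50
python3 - <<'E'
from h import *
import cv2
t=bot.get_image("top")[:,:,::-1];s=bot.get_image("scene")[:,:,::-1]
plan((.442,.2765,.042),-10.5)
R=lambda im,x,y,w,h,k:cv2.resize(im[y:y+h,x:x+w],None,fx=k,fy=k,interpolation=cv2.INTER_CUBIC)
cv2.imwrite("pics/p8.png",np.hstack([R(t,140,200,60,90,6),R(s,285,130,70,90,6)]))
E
```

```text
t: 6.8
eef_pos: [0.4426, 0.2772, 0.0182]
tool_rot: [-0.0, 0.768, 0.641, 0.0]
ft_force: [-1.6, -0.5, 5.3]
grip_width: 0.009
grip_force: 49.9
t 6.9 pos [0.4426 0.2772 0.0182] yang -10.28 q7 -0.56 F [-1.1  0.1  5.6] gw 0.009 gf 49.9
 shift [-0.03 -0.02 -0.95] turn [ 0.   -0.    0.03]
```

Width is 9 mm at 50 N, so the bow is held, and the 5 N upward push means the tips rest on the collar. Now I'll lift.

```bash
python3 -m creep '[[0,0,-0.3,0,0,0],[0,0,-0.7,0,0,0],[0,0,-1.2,0,0,0],[0,0,-2,0,0,0],[0,0,-3,0,0,0],[0,0,-4,0,0,0],[0,0,-5,0,0,0],[0,0,-5,0,0,0]]' - 70
python3 - <<'E'
from h import *
plan((.527,.023,.145),96.3)
E
```

```text
t: 7.7
eef_pos: [0.4444, 0.2782, 0.1469]
tool_rot: [-0.0, 0.768, 0.641, 0.003]
ft_force: [0.6, -0.5, -0.5]
grip_width: 0.0083
grip_force: 70.7
t 7.7 pos [0.4444 0.2782 0.1469] yang -10.29 q7 -0.66 F [ 0.6 -0.5 -0.5] gw 0.0083 gf 70.7
 shift [-9.45  5.07  0.05] turn [  0.05   0.   -13.32]
```

```bash
python3 -m creep '[[-0.4,0.2,0,0,0,-0.6],[-1,0.5,0,0,0,-1.4],[-1.8,0.9,0,0,0,-2.3],[-2.6,1.3,0,0,0,-3.2],[-3.4,1.8,0,0,0,-4.1],[-4.2,2.2,0,0,0,-5],[-5,2.6,0,0,0,-5.9],[-5.6,3,0,0,0,-6.5]]'
python3 - <<'E'
from h import *
plan((.527,.023,.145),96.3)
E
```

```text
t: 8.5
eef_pos: [0.4911, 0.1242, 0.1429]
tool_rot: [-0.0, 0.407, 0.913, -0.0]
ft_force: [-0.6, 0.3, -1.0]
grip_width: 0.0084
grip_force: 70.7
t 8.5 pos [0.4911 0.1242 0.1429] yang 41.95 q7 0.49 F [-0.6  0.3 -1. ] gw 0.0084 gf 70.7
 shift [-3.97 -1.64 -0.08] turn [-0.   -0.   -6.79]
```

```bash
python3 -m creep '[[-0.6,-0.2,0,0,0,-1],[-1.2,-0.5,0,0,0,-2],[-1.8,-0.7,0,0,0,-3],[-2.4,-1,0,0,0,-4],[-3,-1.2,0,0,0,-5],[-3.5,-1.5,0,0,0,-6],[-3.9,-1.6,0,0,0,-6.8],[-3.95,-1.64,0,0,0,-6.8]]'; python3 -m creep '[[0,0,0.1,0,0,0],[0,0,0.2,0,0,0],[0,0,0.3,0,0,0],[0,0,0.4,0,0,0],[0,0,0.48,0,0,0],[0,0,0.48,0,0,0],[0,0,0.48,0,0,0],[0,0,0.48,0,0,0]]'
python3 - <<'E'
from h import *
import cv2
t=bot.get_image("top")[:,:,::-1];s=bot.get_image("scene")[:,:,::-1]
plan((.527,.023,.131),96.3)
R=lambda im,x,y,w,h,k:cv2.resize(im[y:y+h,x:x+w],None,fx=k,fy=k,interpolation=cv2.INTER_CUBIC)
cv2.imwrite("pics/p9.png",np.hstack([R(t,275,160,55,75,7),R(s,160,155,55,75,7)]))
E
```

```text
t: 9.3
eef_pos: [0.5266, 0.0233, 0.1429]
tool_rot: [0.0, -0.053, 0.999, -0.0]
ft_force: [-0.2, 0.2, -1.1]
grip_width: 0.0084
grip_force: 70.7
t: 10.1
eef_pos: [0.5265, 0.025, 0.131]
tool_rot: [0.0, -0.053, 0.999, 0.0]
ft_force: [-0.3, -0.3, -0.9]
grip_width: 0.008
grip_force: 70.7
t 10.2 pos [0.5265 0.025  0.131 ] yang 96.12 q7 1.58 F [ 0.3 -0.6 -0.6] gw 0.0085 gf 70.7
 shift [-0.01 -0.08  0.  ] turn [ 0.    0.   -0.02]
```

View pics/p9.png

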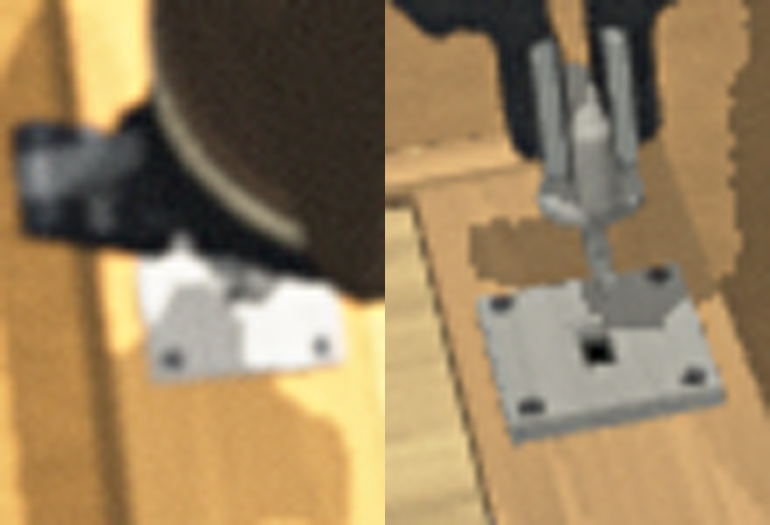

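The key hangs edge-on above the plate. In the scene crop its tip is at about (602,287), the collar is centred near (591,204), spanning 538–645, and the slot is at (597,348). I'll compute the tip's offset from the slot.

Run:
```python
from h import *
S=lambda u,v:cr(160,155,u-385,v,7)
slot=ray("scene",S(597,348),.106)
# plate corners re-read
a,b,z=.028,.026,.106
q=[("scene",S(478,298),(-a,-b,z)),("scene",S(672,265),(-a,b,z)),("scene",S(723,393),(a,b,z)),("scene",S(514,432),(a,-b,z)),("scene",S(597,348),(0,0,z))]
print("slot",slot.round(4),"plate fit",fit(q,[.527,.023,.11]))
obs=[(S(602,287),[0,0,0]),(S(591,204),[0,0,.027]),(S(538,200),[0,-.013,.027]),(S(645,200),[0,.013,.027])]
f=lambda v:np.ravel([proj("scene",np.array(v)+l)[0]-p for p,l in obs])
s=least_squares(f,[.527,.023,.122],x_scale=.01); print(s.x,f(s.x).round(1))
for z in(.114,.118,.122,.126):
    g=lambda v:f([v[0],v[1],z]); s=least_squares(g,[.527,.023],x_scale=.01); print(z,s.x.round(4),g(s.x).round(1),"tip only",ray("scene",S(602,287),z).round(4))
```

```text
slot [0.5284 0.0231 0.106 ] plate fit (array([0.5274091 , 0.02315387, 0.12132305]), array([[-0.5,  0.8],
       [ 0.7,  0.3],
       [ 0.3, -0.4],
       [-0.4, -0.2],
       [ 0. , -0.3]]))
[0.49179688 0.02590318 0.09877279] [-0.1  0.2  0.1 -0.5  0.3  0.9 -0.3 -0.7]
0.114 [0.5155 0.0258] [-0.   0.6  0.1 -0.6 -0.   0.8 -0.  -0.8] tip only [0.5137 0.026  0.114 ]
0.118 [0.5218 0.0258] [-0.   0.7  0.1 -0.6 -0.1  0.8  0.1 -0.9] tip only [0.5197 0.026  0.118 ]
0.122 [0.528  0.0257] [-0.   0.8  0.1 -0.7 -0.2  0.8  0.1 -0.9] tip only [0.5256 0.0259 0.122 ]
0.126 [0.5343 0.0257] [-0.   0.9  0.1 -0.7 -0.3  0.7  0.2 -1. ] tip only [0.5316 0.0259 0.126 ]
```

The key is upright and sits 2.6 mm to the +y side of the slot, with x within about 1 mm. I'll correct that and go down in stages.

```bash
python3 -m creep '[[-0.02,-0.05,0,0,0,0],[-0.02,-0.107,0,0,0,-0.03],[-0.02,-0.107,0.15,0,0,-0.03],[-0.02,-0.107,0.3,0,0,-0.03],[-0.02,-0.107,0.45,0,0,-0.03],[-0.02,-0.107,0.6,0,0,-0.03],[-0.02,-0.107,0.7,0,0,-0.03],[-0.02,-0.107,0.7,0,0,-0.03]]'
```

```text
t: 11.0
eef_pos: [0.5269, 0.0224, 0.1129]
tool_rot: [-0.0, -0.056, 0.998, -0.0]
ft_force: [0.4, 0.0, -1.1]
grip_width: 0.0087
grip_force: 70.7
```

```bash
python3 -m creep '[[0,0,0.03,0,0,0],[0,0,0.06,0,0,0],[0,0,0.09,0,0,0],[0,0,0.12,0,0,0],[0,0,0.15,0,0,0],[0,0,0.15,0,0,0],[0,0,0.15,0,0,0],[0,0,0.15,0,0,0]]'
```

```text
t: 11.8
eef_pos: [0.5272, 0.0224, 0.1097]
tool_rot: [0.0, -0.056, 0.998, 0.0]
ft_force: [0.1, -0.5, -0.6]
grip_width: 0.0086
grip_force: 70.7
```

```bash
python3 -m creep '[[0,0,0.04,0,0,0],[0,0,0.08,0,0,0],[0,0,0.12,0,0,0],[0,0,0.16,0,0,0],[0,0,0.2,0,0,0],[0,0,0.2,0,0,0],[0,0,0.2,0,0,0],[0,0,0.2,0,0,0]]'
```

```text
t: 12.6
eef_pos: [0.5272, 0.0224, 0.1047]
tool_rot: [0.0, -0.056, 0.998, 0.0]
ft_force: [0.4, -0.3, 0.1]
grip_width: 0.0084
grip_force: 70.7
```

```bash
python3 -m creep '[[0,0,0.04,0,0,0],[0,0,0.08,0,0,0],[0,0,0.12,0,0,0],[0,0,0.16,0,0,0],[0,0,0.16,0,0,0],[0,0,0.16,0,0,0],[0,0,0.16,0,0,0],[0,0,0.16,0,0,0]]'
```

```text
t: 13.4
eef_pos: [0.5272, 0.0224, 0.1007]
tool_rot: [0.0, -0.055, 0.998, 0.0]
ft_force: [0.1, -0.4, -0.3]
grip_width: 0.0081
grip_force: 70.7
```

```bash
python3 -m creep '[[0,0,0.05,0,0,0],[0,0,0.1,0,0,0],[0,0,0.15,0,0,0],[0,0,0.2,0,0,0],[0,0,0.25,0,0,0],[0,0,0.3,0,0,0],[0,0,0.3,0,0,0],[0,0,0.3,0,0,0]]'
```

```text
t: 14.2
eef_pos: [0.5272, 0.0224, 0.0931]
tool_rot: [-0.0, -0.056, 0.998, 0.0]
ft_force: [-0.1, 0.8, 0.4]
grip_width: 0.0083
grip_force: 70.7
```

```bash
python3 -m creep '[[0,0,0.03,0,0,0],[0,0,0.06,0,0,0],[0,0,0.09,0,0,0],[0,0,0.12,0,0,0],[0,0,0.15,0,0,0],[0,0,0.15,0,0,0],[0,0,0.15,0,0,0],[0,0,0.15,0,0,0]]'
```

```text
t: 15.0
eef_pos: [0.5272, 0.0224, 0.0902]
tool_rot: [0.0, -0.056, 0.998, 0.0]
ft_force: [-3.0, -0.6, 10.1]
grip_width: 0.0082
grip_force: 72.4
```

Contact came at z 0.090 with 10 N, so the collar is on the plate and the key is home. Now I'll turn it clockwise, which is + about the tool's z.

```bash
python3 -m creep '[[0,0,0,0,0,0],[0,0,0,0,0,0.5],[0,0,0,0,0,1],[0,0,0,0,0,1.5],[0,0,0,0,0,2],[0,0,0,0,0,2.5],[0,0,0,0,0,3],[0,0,0,0,0,3]]' - 90
```

```text
t: 15.8
eef_pos: [0.5281, 0.0224, 0.0903]
tool_rot: [0.001, 0.154, 0.988, 0.0]
ft_force: [-0.8, -0.5, 7.1]
grip_width: 0.0079
grip_force: 90.0
```

```bash
python3 -m creep '[[0,0,0,0,0,0.5],[0,0,0,0,0,1],[0,0,0,0,0,1.5],[0,0,0,0,0,2],[0,0,0,0,0,2.5],[0,0,0,0,0,3],[0,0,0,0,0,3.5],[0,0,0,0,0,3.5]]'; python3 -c "
from h import *
plan((.527,.023,.09),16);print(bot.sense()['ft_torque'])"
```

```text
t: 16.6
eef_pos: [0.528, 0.022, 0.0903]
tool_rot: [0.001, 0.389, 0.921, 0.0]
ft_force: [-1.2, -2.0, 8.0]
grip_width: 0.0074
grip_force: 90.1
t 16.6 pos [0.528  0.022  0.0903] yang 44.21 q7 0.82 F [-1.2 -2.   8. ] gw 0.0074 gf 90.1
 shift [0.06 0.   0.01] turn [0.01 0.01 3.53]
[-0.39033158  0.33022148  0.04240528]
```

```bash
python3 -m creep '[[0,0,0,0,0,0.6],[0,0,0,0,0,1.2],[0,0,0,0,0,1.8],[0,0,0,0,0,2.4],[0,0,0,0,0,3],[0,0,0,0,0,3.4],[0,0,0,0,0,3.7],[0,0,0,0,0,3.7]]'; python3 -c "
from h import *
plan((.527,.023,.09),16);print(bot.sense()['ft_torque'])"
```

```text
t: 17.4
eef_pos: [0.5277, 0.0217, 0.0903]
tool_rot: [0.001, 0.611, 0.792, 0.0]
ft_force: [-2.6, -1.9, 10.6]
grip_width: 0.0078
grip_force: 90.4
t 17.4 pos [0.5277 0.0217 0.0903] yang 14.66 q7 0.39 F [-2.6 -1.9 10.6] gw 0.0078 gf 90.4
 shift [ 0.06 -0.01  0.01] turn [ 0.01  0.   -0.17]
[-0.48784698  0.64726771 -0.03349622]
```

```bash
python3 -m creep '[[0,0,0,0,0,0.2],[0,0,0,0,0,0.4],[0,0,0,0,0,0.6],[0,0,0,0,0,0.8],[0,0,0,0,0,0.8],[0,0,0,0,0,0.8],[0,0,0,0,0,0.8],[0,0,0,0,0,0.8]]'; python3 -c "
from h import *
plan((.527,.023,.09),16);print(bot.sense()['ft_torque'])"
```

```text
t: 18.2
eef_pos: [0.5276, 0.0218, 0.0903]
tool_rot: [0.0, 0.654, 0.757, 0.0]
ft_force: [-4.4, -1.8, 10.3]
grip_width: 0.0079
grip_force: 90.4
t 18.2 pos [0.5276 0.0218 0.0903] yang 8.37 q7 0.29 F [-4.4 -1.8 10.3] gw 0.0079 gf 90.4
 shift [ 0.05 -0.02  0.01] turn [ 0.01  0.   -0.95]
[-0.47116721  0.69755249  0.24055818]
```

The torque rose to 0.24 N m, so the lock is at its stop. I'll release and lift, then plan the push. The grip bar is 100 mm along case -y from the slot.

```bash
python3 -m creep '[[0,0,0,0,0,0],[0,0,0,0,0,0],[0,0,0,0,0,0],[0,0,0,0,0,0],[0,0,-0.2,0,0,0],[0,0,-0.6,0,0,0],[0,0,-1.2,0,0,0],[0,0,-2,0,0,0]]' 0.1; python3 -m creep '[[0,0,-0.5,0,0,0],[0,0,-0.8,0,0,0],[0,0,-0.8,0,0,0],[0,0,-0.8,0,0,0],[0,0,-0.8,0,0,0],[0,0,-0.8,0,0,0],[0,0,-0.8,0,0,0],[0,0,-0.8,0,0,0]]' 1
python3 - <<'E'
from h import *
import cv2
s=bot.get_image("scene")[:,:,::-1]
R=lambda im,x,y,w,h,k:cv2.resize(im[y:y+h,x:x+w],None,fx=k,fy=k,interpolation=cv2.INTER_CUBIC)
cv2.imwrite("pics/p10.png",R(s,95,120,130,115,6))
yaw=.112; k=np.array([.5272,.0226]); yd=np.array([-np.sin(yaw),np.cos(yaw)])
print("start xy",k-.072*yd,"bar",k-.1*yd,"end", k-(.1-.006+.118)*yd)
plan(np.r_[k-.072*yd,.16],6.4)
E
```

```text
t: 19.0
eef_pos: [0.5268, 0.0222, 0.1402]
tool_rot: [-0.0, 0.654, 0.757, -0.0]
ft_force: [-0.1, 0.8, 0.2]
grip_width: 0.0381
grip_force: 0.0
t: 19.8
eef_pos: [0.527, 0.0223, 0.1591]
tool_rot: [-0.0, 0.654, 0.757, -0.0]
ft_force: [0.5, -0.9, -0.3]
grip_width: -0.0001
grip_force: 0.0
start xy [ 0.53524715 -0.04894889] bar [ 0.5383766  -0.07677346] end [ 0.55089439 -0.18807173]
t 19.85 pos [0.5271 0.0223 0.1592] yang 8.36 q7 0.23 F [0.6 0.2 0.3] gw 0.0003 gf 0.0
 shift [-2.87 -0.09 -0.03] turn [-0.    0.    0.25]
```

View pics/p10.png

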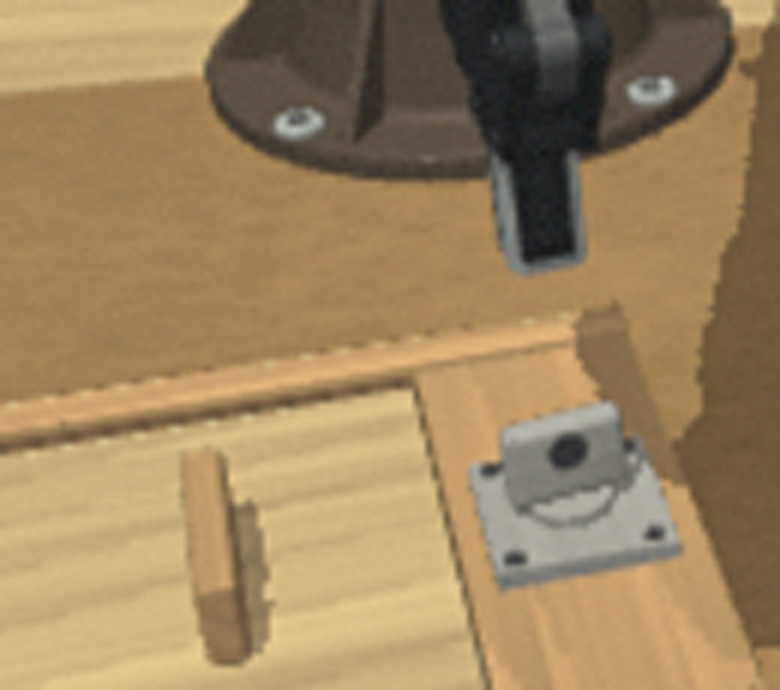

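The key is home and turned about 80°, with the bow at crop (568,455) lying across the case, and the gripper is clear of it. The grip bar is at crop (215,555). I'll go to the lock side of the bar and down.

```bash
python3 -m creep '[[-0.5,0,0,0,0,0.1],[-1.2,0,0,0,0,0.25],[-2,-0.05,0,0,0,0.25],[-2.6,-0.09,0,0,0,0.25],[-2.87,-0.09,0,0,0,0.25],[-2.87,-0.09,0.3,0,0,0.25],[-2.87,-0.09,0.8,0,0,0.25],[-2.87,-0.09,1.3,0,0,0.25]]'; python3 -m creep '[[0,0,0.4,0,0,0],[0,0,0.7,0,0,0],[0,0,1,0,0,0],[0,0,1.2,0,0,0],[0,0,1.4,0,0,0],[0,0,1.5,0,0,0],[0,0,1.5,0,0,0],[0,0,1.5,0,0,0]]'; python3 -c "
from h import *
plan((.551-.0012,-.188+.011,.088),6.4)"
```

```text
t: 20.65
eef_pos: [0.5351, -0.048, 0.1256]
tool_rot: [-0.0, 0.666, 0.746, 0.0]
ft_force: [-0.3, 1.2, -1.3]
grip_width: 0.0003
grip_force: 0.0
t: 21.45
eef_pos: [0.5356, -0.049, 0.0896]
tool_rot: [0.0, 0.667, 0.745, 0.0]
ft_force: [-0.0, -0.0, 0.1]
grip_width: 0.0005
grip_force: 0.0
t 21.45 pos [ 0.5356 -0.049   0.0896] yang 6.37 q7 0.41 F [-0.  -0.   0.1] gw 0.0005 gf 0.0
 shift [-5.15 -0.    0.06] turn [ 0. -0. -0.]
```

```bash
python3 -m creep '[[-0.3,0,0,0,0,0],[-0.6,0,0,0,0,0],[-1,0,0,0,0,0],[-1.4,0,0,0,0,0],[-1.8,0,0,0,0,0],[-2.2,0,0,0,0,0],[-2.6,0,0,0,0,0],[-2.8,0,0,0,0,0]]';python3 -m creep '[[-0.3,0,0,0,0,0],[-0.6,0,0,0,0,0],[-1,0,0,0,0,0],[-1.4,0,0,0,0,0],[-1.7,0,0,0,0,0],[-2,0,0,0,0,0],[-2.2,0,0,0,0,0],[-2.2,0,0,0,0,0]]'
```

```text
t: 22.25
eef_pos: [0.5433, -0.1201, 0.0895]
tool_rot: [0.0, 0.667, 0.745, -0.0]
ft_force: [0.6, 2.4, 2.8]
grip_width: 0.0004
grip_force: 1.4
t: 23.05
eef_pos: [0.549, -0.1746, 0.0894]
tool_rot: [0.0, 0.667, 0.745, -0.0]
ft_force: [-0.1, 1.0, -0.7]
grip_width: 0.0002
grip_force: 0.0
```

```bash
python3 -m creep '[[-0.04,0,0,0,0,0],[-0.08,0,0,0,0,0],[-0.12,0,0,0,0,0],[-0.16,0,0,0,0,0],[-0.16,0,0,0,0,0],[-0.16,0,0,0,0,0],[-0.16,0,0,0,0,0],[-0.16,0,0,0,0,0]]'
```

```text
t: 23.85
eef_pos: [0.5495, -0.1771, 0.0893]
tool_rot: [-0.0, 0.667, 0.745, -0.0]
ft_force: [-1.5, 2.1, 1.4]
grip_width: 0.0001
grip_force: 1.3
```

```bash
python3 -m creep '[[-0.04,0,0,0,0,0],[-0.08,0,0,0,0,0],[-0.12,0,0,0,0,0],[-0.16,0,0,0,0,0],[-0.16,0,0,0,0,0],[-0.16,0,0,0,0,0],[-0.16,0,0,0,0,0],[-0.16,0,0,0,0,0]]'
```

```text
t: 24.65
eef_pos: [0.5498, -0.1795, 0.0893]
tool_rot: [-0.001, 0.666, 0.746, 0.0]
ft_force: [-3.2, 7.2, 3.1]
grip_width: 0.0002
grip_force: 3.8
```

At 7 N, well above the 2.5 N friction, the lid is at its end stop. I'll back off, lift and check.

```bash
python3 -m creep '[[0.2,0,0,0,0,0],[0.5,0,0,0,0,0],[0.5,0,-0.5,0,0,0],[0.5,0,-1.2,0,0,0],[0.5,0,-2,0,0,0],[0.5,0,-3,0,0,0],[0.5,0,-4,0,0,0],[0.5,0,-4,0,0,0]]'
python3 - <<'E'
from h import *
import cv2
cv2.imwrite("pics/p11.png",bot.get_image("scene")[:,:,::-1])
E
```

```text
t: 25.45
eef_pos: [0.551, -0.1702, 0.1938]
tool_rot: [0.003, 0.667, 0.745, 0.002]
ft_force: [-0.4, -0.1, 0.4]
grip_width: -0.0002
grip_force: 0.0
```

View pics/p11.png

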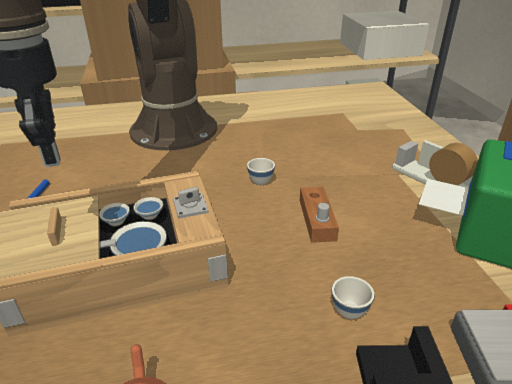

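The lid is open: the bar moved from (131,213) to (55,226) and the tea set shows. The key is in the lock at (189,198), the spare is at (323,212), and both cups are where they were. The gripper is clear.

```bash
python3 -c "
from cell import bot
print(bot.sign_off())"
```

```text
the job is handed in; nothing more can be done
None
```

I handed the job in at about 25.5 s: the flat-bowed key is home and turned to its stop in the lock, the lid is open to its end stop, and the spare key and both cups look undisturbed in the final picture; no verdict came back.

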